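# Make up a mill jar's ball charge from the ball tray

### The job

Make up the charge in the open grinding jar to exactly four dark steel balls, counting the one already in it, by fetching steel balls from the blue tray and letting each go at the jar's mouth or lower, not dropping it in from above. Nudge the white ball that lies loose on the tray into an emptied pocket without lifting it, so that every ball not in the jar ends up seated in a pocket. No white ball may go into the jar and no ball onto the bench, and the lid, bottles, beaker and spatula stay where they are.

Things in the scene. Friction and masses are not known exactly. Their poses are not given: they have to be found in the camera images.
- ball_tray: Blue plastic ball tray, fixed, 196 mm (its x) by 274 mm (its y), origin at the centre of its underside. Flat deck 14 mm above the bench; a lip 5 mm wide all round rises 5 mm above the deck. Seven pockets in two staggered rows, all full at the start. A seated ball's centre is 24 mm above the bench, that of a ball lying on the deck 29 mm. The deck in front of the near row (tray -x) is plain.
- pocket0 (a point): Centre, at deck height (14 mm above the bench), of a round pocket 22 mm across and 7 mm deep in the near row of the tray; tray frame x 0, y -90 mm. A ball seats on its edge, sunk 5 mm.
- pocket1 (a point): Centre, at deck height (14 mm above the bench), of a round pocket 22 mm across and 7 mm deep in the near row of the tray; tray frame x 0, y -30 mm. A ball seats on its edge, sunk 5 mm.
- pocket2 (a point): Centre, at deck height (14 mm above the bench), of a round pocket 22 mm across and 7 mm deep in the near row of the tray; tray frame x 0, y 30 mm. A ball seats on its edge, sunk 5 mm.
- pocket3 (a point): Centre, at deck height (14 mm above the bench), of a round pocket 22 mm across and 7 mm deep in the near row of the tray; tray frame x 0, y 90 mm. A ball seats on its edge, sunk 5 mm.
- pocket4 (a point): Centre, at deck height (14 mm above the bench), of a round pocket 22 mm across and 7 mm deep in the back row of the tray; tray frame x 52, y -60 mm. A ball seats on its edge, sunk 5 mm.
- pocket5 (a point): Centre, at deck height (14 mm above the bench), of a round pocket 22 mm across and 7 mm deep in the back row of the tray; tray frame x 52, y 0 mm. A ball seats on its edge, sunk 5 mm.
- pocket6 (a point): Centre, at deck height (14 mm above the bench), of a round pocket 22 mm across and 7 mm deep in the back row of the tray; tray frame x 52, y 60 mm. A ball seats on its edge, sunk 5 mm.
- jar: Open stainless steel grinding jar, round, fixed to the bench (held down), 123 mm across at its collar and 70 mm high; cavity 100 mm across with vertical wall and flat floor 8 mm above the bench, mouth open at the top. Origin at the centre of its underside. A ball on its floor has its centre 23 mm above the bench. Exactly one steel ball lies in it at the start.
- steel1: Polished dark grey steel grinding ball, 30 mm in diameter, about 110 g, identical to the other steel balls; origin at its centre. steel6 starts in the jar, steel1 to steel5 in pockets of the tray.
- steel2: Polished dark grey steel grinding ball, 30 mm in diameter, about 110 g, identical to the other steel balls; origin at its centre. steel6 starts in the jar, steel1 to steel5 in pockets of the tray.
- steel3: Polished dark grey steel grinding ball, 30 mm in diameter, about 110 g, identical to the other steel balls; origin at its centre. steel6 starts in the jar, steel1 to steel5 in pockets of the tray.
- steel4: Polished dark grey steel grinding ball, 30 mm in diameter, about 110 g, identical to the other steel balls; origin at its centre. steel6 starts in the jar, steel1 to steel5 in pockets of the tray.
- steel5: Polished dark grey steel grinding ball, 30 mm in diameter, about 110 g, identical to the other steel balls; origin at its centre. steel6 starts in the jar, steel1 to steel5 in pockets of the tray.
- steel6: Polished dark grey steel grinding ball, 30 mm in diameter, about 110 g, identical to the other steel balls; origin at its centre. steel6 starts in the jar, steel1 to steel5 in pockets of the tray.
- white1: White ceramic grinding ball, 30 mm in diameter, about 85 g; origin at its centre. Starts in a pocket of the tray.
- white2: White ceramic grinding ball, 30 mm in diameter, about 85 g; origin at its centre. Starts in a pocket of the tray.
- white_loose: White ceramic grinding ball, 30 mm in diameter, about 85 g; origin at its centre. At the start it lies loose on the plain deck of the tray, 50 mm in front (tray -x) of the near row of pockets. It rolls when pushed and soon stops when no longer pushed.
- jar_lid: Steel lid of the jar lying on the bench on the far side of the jar: disc 120 mm across, 11 mm high, with a raised middle to 16 mm. Origin at the centre of its underside. Leave alone.
- wash_bottle: White plastic wash bottle with blue cap standing between the tray and the jar: body 62 mm across, 152 mm high; a thin spout rises to 178 mm and points along its own -x, 45 mm out from the axis. Origin at the centre of its underside. Leave alone.
- beaker: Empty glass beaker, 74 mm across at the rim, 95 mm high, at the outer side of the tray or the jar. Origin at the centre of its underside. Leave alone.
- reagent_bottle: Amber glass bottle with blue cap, 75 mm across, 160 mm high, at the outer side of the tray or the jar. Origin at the centre of its underside. Leave alone.
- spatula: Thin steel laboratory spatula with a green grip, about 200 mm long along its x, 8 mm high, lying on the bench between the tray and the jar, nearer the robot. Origin at mid-length on its underside. Leave alone.

How it is judged:
By the outcome, as a careful person would: the job done as asked, in the order asked, and still so for the second after the job is handed in, with the robot touching nothing.
It also fails if it takes over 72 s, if anything falls off the work surface, if the arm or the gripper's body presses on something with over 40 N, if the wrist force passes 120 N, or if a joint passes its speed limit or range.

### The arm

A 6-joint arm with a two-finger parallel gripper is mounted at the origin on the work surface. World frame = base frame: x ahead of the robot, y to its left, z up, the work surface at z = 0. Lengths are in mm, angles in rad, forces in N, time in s.
With the tool pointing down it reaches from about 300 to 775 mm from the base axis. Payload 14.6 kg.
Tool frame: the origin (TCP) lies midway between the tips of the shut fingers; the grasp point (between the pads) lies 19 mm behind it (manip.grip_depth is the distance from the TCP to the grasp point, in mm); x points along the fingers, y is the direction in which the jaws open and shut, and the axes are right-handed (so a half turn about x gives the same grasp; the last joint's range is limited). The gripper opens to 94 mm and grips with 3 to 60 N. Pads are 16 mm wide; open, the fingers measure 119 mm over their backs; the gripper's body (75 mm by 177 mm) begins 78 mm behind the grasp point.
Start: joints at [1.04, 0.3, 1.521, -0, 1.321, -0.067], TCP at [246.038, 491.888, 185.246] pointing down, gripper open.
Joint ranges: [-3.03, 3.03], [-0.79, 2.21], [0.23, 2.52], [-1.04, 4.18], [0, 3.07], [-2.55, 2.55]. Speed limits (rad/s): [2.22, 2.22, 2.57, 3.14, 3.14, 3.14].

### API

Orientations are given as [roll, pitch, yaw] about the fixed x, y, z axes, in that order (R = Rz(yaw) Ry(pitch) Rx(roll)).
In Python, from cell import readout, cams, ticket, manip gives the robot as it stands. The module is installed in compiled form; this text tells all that it offers.
- The arm moves only by the tool apply_moves, never from a script. Its argument "plan" is one flat list of numbers, 7 for each row, row after row: the turn, a rotation vector about the tool's x, y, z in rad, then the shift along the tool's x, y, z in m, then the opening in per cent of the stroke, from 0 (shut) to 100 (fully open). In form: [wx, wy, wz, x, y, z, fingers, wx, wy, wz, x, y, z, fingers, ...]. A call has 1 to 5 rows; each row shifts and turns the commanded pose from where the row before left it, along the tool's axes as they then stand; what a row does not reach is not made up. A row lasts 1/8 s, in which the tool goes at most 62.5 mm and 10.7 degrees, less where a joint would pass 70% of its speed; a pose out of reach is approached as far as the arm can. A call with a gripper value outside its range is refused whole. The fingers move at their own pace and stop on an object; "force" is the grip in N (left out, the last holds). Time passes only in rows, so rows that do not move let the fingers close. It gives the time, the measured TCP pose, the force and the opening at its end, in the units of the state.
- readout.read_state(): the state, without advancing time (a new reading comes with each control period).
- cams.camera(name): name is "side" or "top"; returns a dict with "image" (480x640x3 uint8, red, green, blue), "fovy" (degrees; the focal length in pixels is half the picture's height over the tangent of half this angle, whatever the lens; pixels are square), "cx", "cy" (the principal point, pixels), "position" and "orientation" of the camera in the world. Camera axes: x right, y down, z forward; pixel columns grow to the right and rows downward; lengths in mm; the calibration is good to about 2 mm. A picture is of the moment at which its call begins. There is no depth.
- ticket.sign_off(): hands the job in, once; it reports no verdict.
The state is a dict: "clock": time; "joints": joint angles; "qd": joint speeds; "effort": joint torques, N m; "eef_pos": TCP position; "eef_rot": TCP orientation; "wrist_force": force on the tool from outside, world axes, zero at the start; "moment": the same for the moment, N m; "finger_gap": finger opening in mm.
Only numpy, scipy, OpenCV 4.12 (cv2) and the standard library are available. Lean on these libraries where they do the work, as an engineer would, in place of code of your own. Each camera call takes 0.05 s, during which the arm holds its last target.

## Working session

There is one attempt and no reset: what is moved stays moved. The work goes in short steps, Python scripts to look and compute and a tool call to move; the robot and the scene stay as the last step left them, time stands still between calls to the robot, and variables do not carry over. Pictures are saved under pics/ and viewed, and the job is handed in when it is done.

Besides the shell and the picture viewer there is one more tool, called after ">>>" as name(argument=value, ...) on one line, values as JSON. apply_moves: Moves the arm, as the interface text tells. Its arguments: {"type":"object","properties":{"plan":{"type":"array","items":{"type":"number"}},"force":{"type":"number"}},"required":["plan"]}

```bash
mkdir -p pics; python3 - <<'E'
from cell import readout, cams, manip
import cv2
print(readout.read_state()); print(manip.grip_depth)
for n in("top","side"):
    c=cams.camera(n); cv2.imwrite(f"pics/{n}0.png",c["image"][:,:,::-1]); print({k:v for k,v in c.items() if k!="image"})
E
```

```text
{'clock': 0.0, 'joints': array([ 1.04040341e+00,  3.00468382e-01,  1.52160349e+00,  2.00422758e-05,
        1.32071339e+00, -6.66174895e-02]), 'qd': array([-0.00182866,  0.00013407,  0.00124781, -0.00023451,  0.00024697,
        0.00050139]), 'effort': array([-2.29841258e-03, -5.31817245e+01, -3.52729583e+01,  7.07413908e-02,
        2.44004151e-02, -5.02975786e-05]), 'eef_pos': array([245.88450375, 491.64121592, 184.67836182]), 'eef_rot': array([-1.65368995,  1.56960355, -2.11747034]), 'wrist_force': array([ 0.38271741, -0.0013972 , -0.6820593 ]), 'moment': array([-0.02533825, -0.00284351,  0.00508716]), 'finger_gap': 93.87055070491031}
18.8
{'fovy': 46.97337218358089, 'cx': 318.51888394739535, 'cy': 245.63923297386685, 'position': array([ 339.48082754,   19.04174203, 1264.06857129]), 'orientation': array([-2.96360023, -0.02805105, -1.5610314 ])}
{'fovy': 44.043089546480616, 'cx': 327.73479595314456, 'cy': 241.52920324316327, 'position': array([ 298.25520628,  869.473416  , 1065.56855239]), 'orientation': array([-2.41687928,  0.0071954 , -2.81627183])}
```

View pics/top0.png

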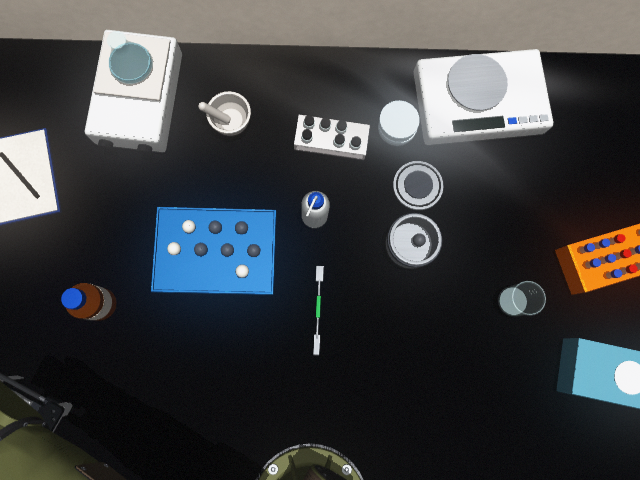

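View pics/side0.png

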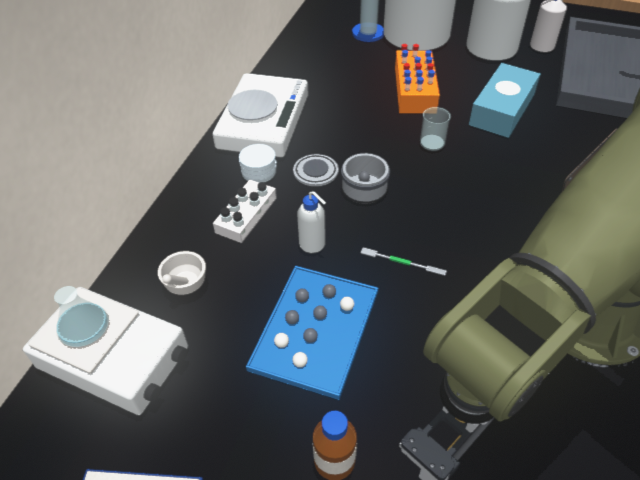

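The top view shows the tray at about (152–276, 207–294). Steel balls are at (201,250), (227,250), (253,250), (215,227) and (241,228). White balls are at (174,249) and (189,227), with the loose one at (242,271). The jar is at (414,241) with one ball in it, and the bottle is at (315,210). Next I'll turn these into positions.

```bash
cat > h.py <<'E'
import numpy as np, cv2
from scipy.spatial.transform import Rotation as R
from cell import readout, cams
def rot(o): return R.from_euler('xyz',o).as_matrix()
def px2w(c,u,v,z):
    f=240/np.tan(np.radians(c['fovy']/2)); d=rot(c['orientation'])@np.array([(u-c['cx'])/f,(v-c['cy'])/f,1])
    p=c['position']; return p+d*(z-p[2])/d[2]
def w2px(c,P):
    f=240/np.tan(np.radians(c['fovy']/2)); q=rot(c['orientation']).T@(np.asarray(P)-c['position'])
    return np.array([c['cx']+f*q[0]/q[2],c['cy']+f*q[1]/q[2]])
E
python3 - <<'E'
from h import *
np.set_printoptions(precision=1,suppress=True)
s=readout.read_state(); print(rot(s['eef_rot']))
res={}
for n,roi in(("top",(140,200,290,305)),("side",(240,260,390,400))):
    c=cams.camera(n); im=c['image']; x0,y0,x1,y1=roi
    hsv=cv2.cvtColor(im,cv2.COLOR_RGB2HSV); m=np.zeros(im.shape[:2],np.uint8)
    b=((hsv[...,0]>95)&(hsv[...,0]<120)&(hsv[...,1]>140)&(hsv[...,2]>90)).astype(np.uint8)
    m[y0:y1,x0:x1]=b[y0:y1,x0:x1]
    cs,_=cv2.findContours(m,cv2.RETR_EXTERNAL,cv2.CHAIN_APPROX_NONE); k=max(cs,key=cv2.contourArea)
    hull=cv2.convexHull(k); full=np.zeros_like(m); cv2.fillPoly(full,[hull],1)
    full=cv2.erode(full,np.ones((5,5)))
    inn=full&(1-m); N,l,st,ce=cv2.connectedComponentsWithStats(inn)
    print(n,'tray rect',cv2.minAreaRect(hull))
    ap=cv2.approxPolyDP(hull,6,True)[:,0]
    print('corners',[px2w(c,u,v,17)[:2] for u,v in ap])
    for i in range(1,N):
        if st[i,4]>25:
            col=im[l==i].mean(0); print(ce[i],st[i,4],col.mean().round(),px2w(c,*ce[i],24)[:2],px2w(c,*ce[i],29)[:2])
    # jar
c=cams.camera('top'); im=c['image'][200:280,375:455]
cv2.imwrite('pics/jar.png',cv2.resize(im[:,:,::-1],(640,640),interpolation=cv2.INTER_CUBIC))
c=cams.camera('side'); im=c['image'][140:210,330:400]
cv2.imwrite('pics/jars.png',cv2.resize(im[:,:,::-1],(560,560),interpolation=cv2.INTER_CUBIC))
E
```

```text
[[-0.   0.4  0.9]
 [-0.   0.9 -0.4]
 [-1.  -0.  -0. ]]
top tray rect ((213.1031494140625, 250.47698974609375), (122.54947662353516, 85.53600311279297), 1.468800663948059)
corners [array([649.2, 359.5]), array([646.6,  87.9]), array([451.9,  90.1]), array([455.3, 361. ])]
[188.2 226.1] 146 200.0 [603.8 284.2] [602.7 283.1]
[214.7 226.9] 130 84.0 [603.1 223.9] [602.  223.1]
[241.  227.4] 130 84.0 [602.7 164.1] [601.6 163.5]
[173.5 248.2] 148 201.0 [552.3 314.7] [551.5 313.5]
[200.3 248.9] 135 86.0 [551.5 254.3] [550.7 253.3]
[226.9 249.5] 128 87.0 [550.9 194.2] [550.1 193.5]
[253.3 250.2] 132 85.0 [550.2 134.6] [549.3 134.1]
[241.7 270.6] 152 200.0 [503.1 159.2] [502.5 158.7]
side tray rect ((311.5, 328.5), (99.16771697998047, 122.57640838623047), 19.536653518676758)
corners [array([649.2,  86.1]), array([453.1,  87.1]), array([453.3, 366.2]), array([649.1, 361.2])]
[328.9 290.5] 151 108.0 [552.  132.7] [550.8 136.2]
[301.7 294.8] 152 109.0 [604.4 162.3] [602.9 165.7]
[346.8 303.2] 187 206.0 [504.7 152.7] [503.7 156.1]
[319.6 312.1] 159 110.0 [552.6 192.8] [551.4 196.1]
[291.7 316.7] 162 109.0 [604.6 222.4] [603.1 225.5]
[310. 335.] 172 111.0 [552.8 252.8] [551.6 255.8]
[281.1 339.7] 199 210.0 [605.  282.1] [603.6 284.9]
[299.6 359.2] 212 210.0 [553.1 312.7] [551.9 315.4]
```

View pics/jar.png

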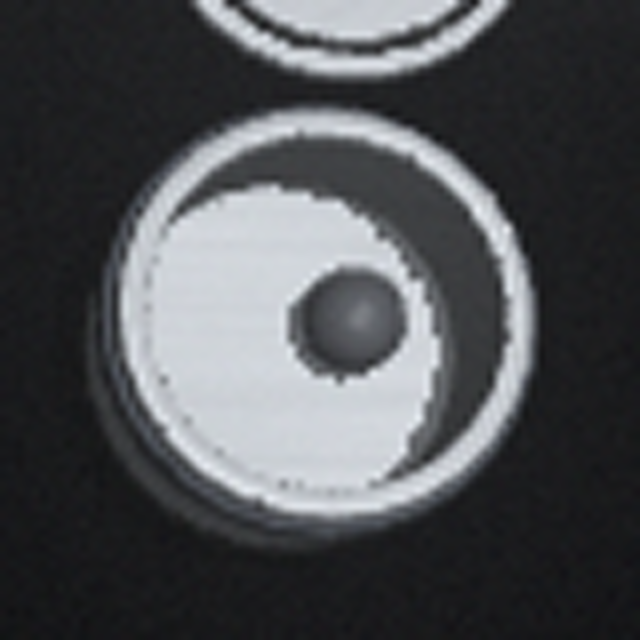

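View pics/jars.png

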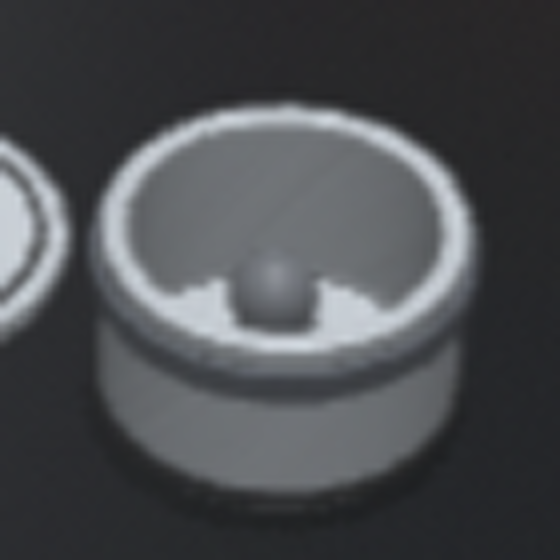

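```bash
python3 - <<'E'
from h import *
np.set_printoptions(precision=1,suppress=True)
t=cams.camera('top');s=cams.camera('side')
print('jar',px2w(t,416,239.1,70),px2w(s,365.6,168.5,70))
print('steel6',px2w(t,375+350/8-.4,200+320/8-.4,23))
print('bottle cap',px2w(t,316,199,152),px2w(s,311,202,150),'base',px2w(s,312,240,5))
print('spout tip',px2w(t,309,213,178),px2w(s,323,200,178))
st=readout.read_state();M=rot(st['eef_rot']);print(st['eef_pos'],'theta',-np.arctan2(M[0,1],M[1,1]), M.round(3))
E
```

```text
jar [ 572.6 -228.    70. ] [ 574.8 -225.7   70. ]
steel6 [ 580.7 -243.2   23. ]
bottle cap [638.3  -4.  152. ] [635.4   5.3 150. ] base [643.  -10.7   5. ]
spout tip [601.9  10.4 178. ] [602.8  18.  178. ]
[246.  491.9 185.2] theta -0.46380807978537353 [[-0.   0.4  0.9]
 [-0.   0.9 -0.4]
 [-1.  -0.  -0. ]]
```

>>> apply_moves(plan=[-0.155,0,0,0,-0.05,0,47,-0.155,0,0,0,-0.05,0,47,-0.154,0,0,0,-0.05,0,47,0,0,0,0,-0.03,0.05,47,0,0,0,0,-0.03,0.05,47], force=15)

```text
clock: 1.02
eef_pos: [301.8, 289.2, 185.9]
eef_rot: [0.681, 1.569, 0.682]
wrist_force: [0.8, 0.3, -0.6]
finger_gap: 47.4
```

>>> apply_moves(plan=[0,0,0,0.01,-0.031,0.05,47,0,0,0,0.01,-0.031,0.05,47,0,0,0,0.01,-0.031,0.05,47,0,0,0,0.01,-0.031,0.05,47,0,0,0,0.01,-0.031,0.05,47])

```text
clock: 1.65
eef_pos: [552.4, 133.9, 135.0]
eef_rot: [0.357, 1.571, 0.357]
wrist_force: [0.3, 0.5, -0.1]
finger_gap: 44.4
```

>>> apply_moves(plan=[0,0,0,0.04,0,0,47,0,0,0,0.03,0,0,47,0,0,0,0,0,0,47])

```text
clock: 2.02
eef_pos: [549.7, 134.9, 63.5]
eef_rot: [-2.972, 1.567, -2.972]
wrist_force: [-0.0, 0.5, 0.8]
finger_gap: 44.0
```

```bash
cat > look.py <<'E'
from h import *
import sys
np.set_printoptions(precision=2,suppress=True)
s=readout.read_state();print(s['clock'],s['eef_pos'],s['finger_gap'],s['wrist_force']);print(rot(s['eef_rot']).round(3).tolist())
n=sys.argv[1]
t=cams.camera('top')['image'][170:320,130:480];q=cams.camera('side')['image'][130:410,220:480]
a=cv2.resize(t,(770,330),interpolation=cv2.INTER_CUBIC);b=cv2.resize(q,(520,560),interpolation=cv2.INTER_CUBIC)
if len(sys.argv)>2: cv2.imwrite(f'pics/{n}.png',b[:,:,::-1])
else: cv2.imwrite(f'pics/{n}.png',a[:,:,::-1])
E
python3 look.py a1 s
```

```text
2.025 [549.72 134.92  63.47] 43.97974453722785 [-0.01  0.45  0.78]
[[-0.004, -0.0, 1.0], [-0.001, 1.0, 0.0], [-1.0, -0.001, -0.004]]
```

View pics/a1.png

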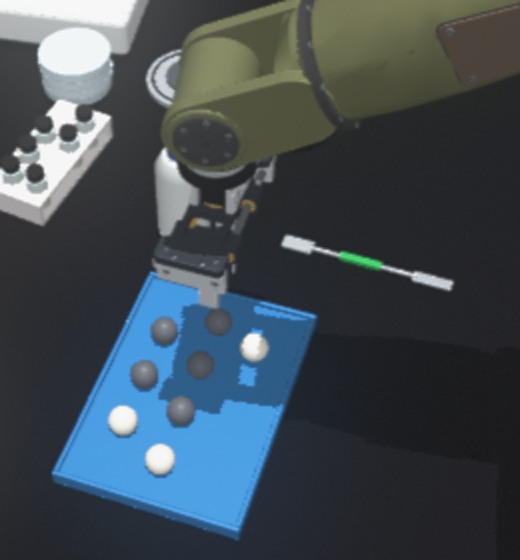

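The side view shows the fingers above ball 0 at (215,320), with the other balls undisturbed. I'll descend and grip.

>>> apply_moves(plan=[0,0,0,0.025,-0.001,0.0015,47,0,0,0,0.021,0,0,47,0,0,0,0,0,0,47,0,0,0,0,0,0,25,0,0,0,0,0,0,25])

```text
clock: 2.75
eef_pos: [553.1, 134.4, 20.6]
eef_rot: [0.169, 1.569, 0.169]
wrist_force: [0.4, 0.3, -0.7]
finger_gap: 27.8
```

>>> apply_moves(plan=[0,0,0,0,0,0,20,0,0,0,0,0,0,20])

```text
clock: 3.0
eef_pos: [552.5, 134.2, 19.5]
eef_rot: [0.151, 1.57, 0.151]
wrist_force: [0.0, -0.2, -0.0]
finger_gap: 18.7
```

```bash
python3 look.py a2 s; python3 look.py a2t
```

```text
3.0 [552.47 134.22  19.54] 18.66724353258345 [ 0.01 -0.24 -0.04]
[[0.0, -0.0, 1.0], [0.0, 1.0, 0.0], [-1.0, 0.0, 0.0]]
3.1 [552.39 134.21  19.35] 18.485989199359693 [0.55 0.08 0.89]
[[0.0, -0.0, 1.0], [0.0, 1.0, 0.0], [-1.0, 0.0, 0.0]]
```

View pics/a2.png

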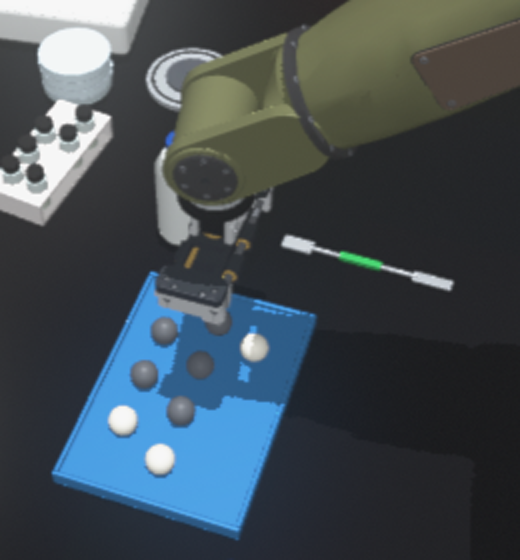

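View pics/a2t.png

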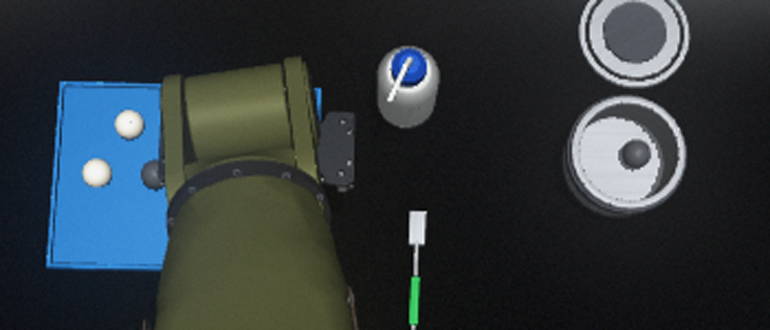

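```bash
python3 - <<'E'
from h import *
c=cams.camera('side');im=c['image']
s=readout.read_state();p=s['eef_pos']
for P in (p,p+[0,0,20],[551.1,133.7,24]): print(P,w2px(c,P))
cv2.imwrite('pics/a3.png',cv2.resize(im[225:325,280:380],(800,600)[:1]*1+(800,) if 0 else (600,600),interpolation=cv2.INTER_CUBIC)[:,:,::-1])
E
```

```text
[552.3557336  134.20680718  19.26399671] [328.53724237 292.3272196 ]
[552.3557336  134.20680718  39.26399671] [328.48010016 286.79300198]
[551.1, 133.7, 24] [329.14294536 290.99655603]
```

View pics/a3.png

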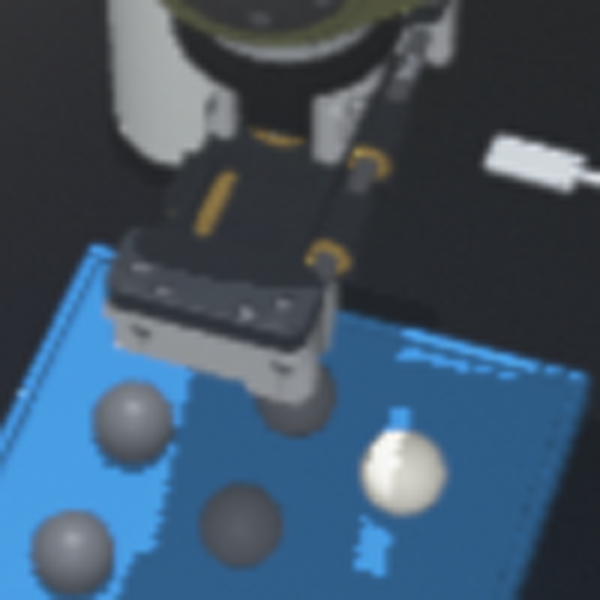

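The fingers closed above the ball: their tips project near row 292, higher than the TCP reading would put them. The ball hasn't moved. I'll reopen and look.

>>> apply_moves(plan=[0,0,0,0,0,0,47,0,0,0,0,0,0,47,0,0,0,0,0,0,47])

```text
clock: 3.62
eef_pos: [552.3, 134.2, 19.2]
eef_rot: [-2.498, 1.571, -2.497]
wrist_force: [0.2, -0.4, 0.7]
finger_gap: 43.3
```

```bash
cat > zoom.py <<'E'
from h import *
import sys
c=cams.camera('side');im=c['image']
s=readout.read_state();p=s['eef_pos'];print(s['clock'],p.round(2),s['finger_gap'].round(2),s['wrist_force'].round(2))
u,v=[int(a) for a in w2px(c,p)]
x0,y0=u-50,v-60
g=s['finger_gap']/2
o=cv2.resize(im[y0:y0+100,x0:x0+100],(700,700) if 0 else (600,600),interpolation=cv2.INTER_CUBIC)
for d,col in((g,(255,0,0)),(g+12.5,(255,255,0)),(-g,(0,255,0))):
    a=w2px(c,p+[0,d,0]); cv2.circle(o,tuple(int(k) for k in ((a-[x0,y0])*6)),4,col,-1)
cv2.imwrite(f'pics/{sys.argv[1]}.png',o[:,:,::-1])
E
python3 zoom.py z1
```

```text
Traceback (most recent call last):
  File "zoom.py", line 4, in <module>
    s=readout.read_state();p=s['eef_pos'];print(s['clock'],p.round(2),s['finger_gap'].round(2),s['wrist_force'].round(2))
                                                                      ^^^^^^^^^^^^^^^^^^^^^
AttributeError: 'float' object has no attribute 'round'
```

```bash
sed -i "s/s\['finger_gap'\].round(2)/s['finger_gap']/" zoom.py; python3 zoom.py z1
```

```text
3.725 [552.33 134.2   19.22] 44.349950593036255 [-0.01  0.01  0.67]
```

View pics/z1.png

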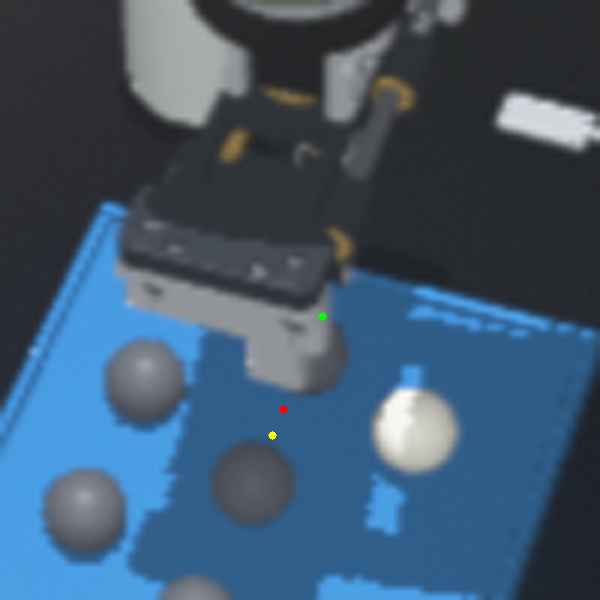

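The fingertips are visibly about 15–25 mm above where the TCP reading would put them. I'll lower in small steps and watch the force.

>>> apply_moves(plan=[0,0,0,0.004,0,-0.001,47,0,0,0,0.004,0,0,47,0,0,0,0,0,0,47])

```text
clock: 4.1
eef_pos: [551.1, 134.2, 10.8]
eef_rot: [-2.945, 1.57, -2.944]
wrist_force: [0.6, -0.4, -0.6]
finger_gap: 44.5
```

```bash
python3 zoom.py z2
```

```text
4.15 [551.25 134.17  11.02] 44.28518803389282 [ 0.1   0.06 -0.18]
```

View pics/z2.png

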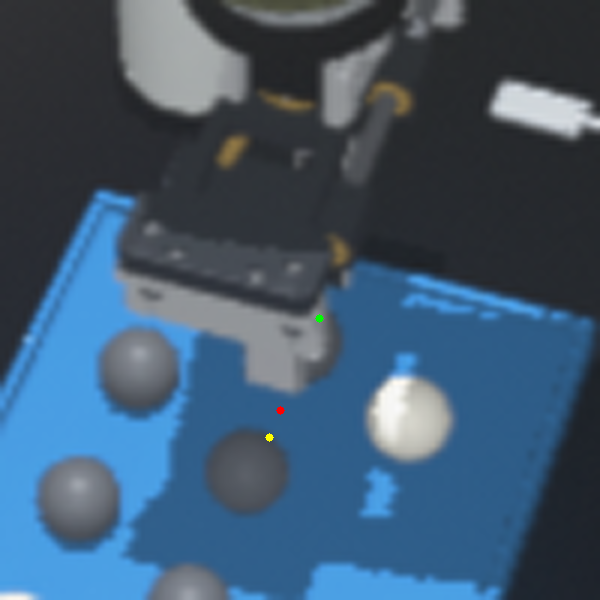

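>>> apply_moves(plan=[0,0,0,0.004,0,0,47,0,0,0,0.005,0,0,47,0,0,0,0,0,0,47])

```text
clock: 4.53
eef_pos: [551.1, 134.1, 1.7]
eef_rot: [-2.961, 1.57, -2.961]
wrist_force: [0.8, -0.3, -0.1]
finger_gap: 44.2
```

```bash
python3 zoom.py z3
```

```text
4.575 [551.24 134.18   2.  ] 44.0916704501554 [ 0.05 -0.2   0.32]
```

View pics/z3.png

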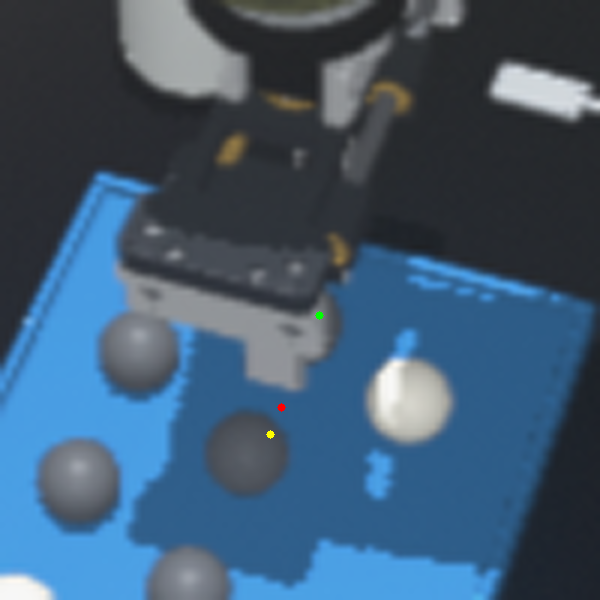

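>>> apply_moves(plan=[0,0,0,0,0,0,20,0,0,0,0,0,0,20,0,0,0,0,0,0,20,0,0,0,0,0,0,20], force=6)

```text
clock: 5.08
eef_pos: [551.4, 134.2, 2.3]
eef_rot: [0.297, 1.571, 0.298]
wrist_force: [-0.8, 0.6, 0.2]
finger_gap: 29.2
```

```bash
python3 zoom.py z4
```

```text
5.125 [551.46 134.24   2.34] 29.35870390887465 [-0.99 -0.38  0.49]
```

View pics/z4.png

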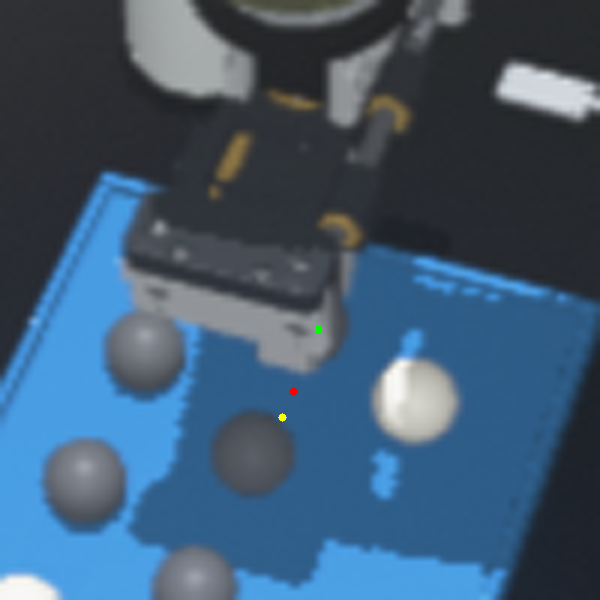

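>>> apply_moves(plan=[0,0,0,0,0,0,42,0,0,0,0,0,0,42,0,0,0,0.002,0,0,42,0,0,0,0.002,0,0,42,0,0,0,0,0,0,42])

```text
clock: 5.75
eef_pos: [551.2, 134.2, -2.0]
eef_rot: [-3.013, 1.57, -3.013]
wrist_force: [0.1, 0.3, -0.0]
finger_gap: 39.4
```

>>> apply_moves(plan=[0,0,0,0.002,0,0,42,0,0,0,0,0,0,42])

```text
clock: 6.0
eef_pos: [551.3, 134.2, -3.9]
eef_rot: [-2.922, 1.571, -2.922]
wrist_force: [-0.1, 0.5, 0.1]
finger_gap: 39.8
```

>>> apply_moves(plan=[0,0,0,0.0015,0,0,42,0,0,0,0,0,0,42])

```text
clock: 6.25
eef_pos: [551.3, 134.2, -5.4]
eef_rot: [-3.062, 1.571, -3.062]
wrist_force: [0.0, 0.8, 0.1]
finger_gap: 39.4
```

No contact yet, so the true tip offset is more than 19 mm. I'll grip here at the ball's equator or lower.

>>> apply_moves(plan=[0,0,0,0,0,0,20,0,0,0,0,0,0,20,0,0,0,0,0,0,20,0,0,0,-0.01,0,0,20,0,0,0,-0.02,0,0,20], force=15)

```text
clock: 6.88
eef_pos: [550.9, 134.1, 25.0]
eef_rot: [-2.97, 1.569, -2.97]
wrist_force: [0.5, -0.5, -1.4]
finger_gap: 28.6
```

>>> apply_moves(plan=[0,0,0,-0.03,0,0,20,0,0,0,-0.04,0,0,20,0,0,0,0,0,0,20])

```text
clock: 7.25
eef_pos: [552.8, 134.5, 98.3]
eef_rot: [0.175, 1.565, 0.175]
wrist_force: [-0.1, 0.1, -1.6]
finger_gap: 28.9
```

```bash
python3 zoom.py z5
```

```text
7.3 [551.86 134.3   96.15] 29.172351022587446 [-0.83  0.1  -2.09]
```

View pics/z5.png

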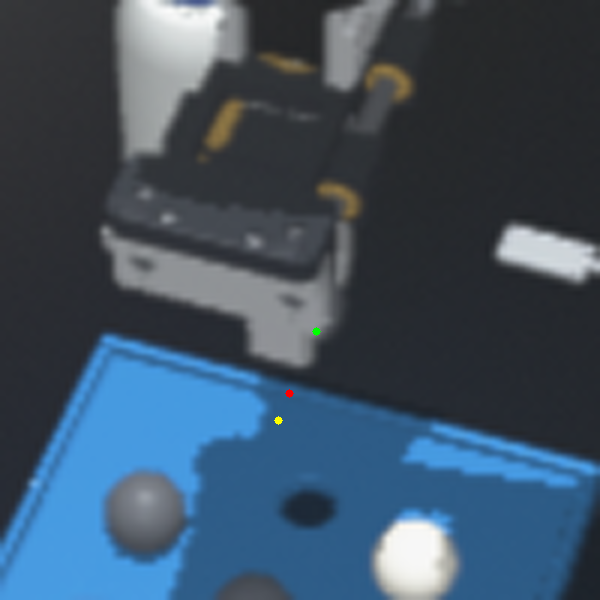

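Pocket 0 is empty at (308,508) in the zoom and the ball is held (gap 29 mm). Next I'll carry it to the jar along x≈552, which clears the bottle.

>>> apply_moves(plan=[0,0,0,-0.01,-0.025,0,20,0,0,0,0,-0.05,0,20,0,0,0,0,-0.055,0,20,0,0,0,0,-0.055,0,20,0,0,0,0,-0.055,0,20])

```text
clock: 7.92
eef_pos: [550.6, -107.4, 103.6]
eef_rot: [2.877, 1.569, 2.878]
wrist_force: [0.8, 0.3, -1.3]
finger_gap: 29.2
```

>>> apply_moves(plan=[0,0,0,0,-0.05,0,20,0,0,0,0,-0.04,0.005,20,0,0,0,0,-0.026,0,20,0,0,0,0,0,0,20])

```text
clock: 8.43
eef_pos: [555.6, -223.0, 103.3]
eef_rot: [2.754, 1.569, 2.752]
wrist_force: [0.2, 0.4, -1.5]
finger_gap: 29.2
```

```bash
cat > jar.py <<'E'
from h import *
import sys
s=readout.read_state();p=s['eef_pos'];print(s['clock'],p.round(1),s['finger_gap'],s['wrist_force'].round(2),rot(s['eef_rot']).round(3).tolist())
c=cams.camera('side');im=c['image']
o=cv2.resize(im[90:210,310:430],(600,600),interpolation=cv2.INTER_CUBIC)
a=w2px(c,p+[0,0,29]);cv2.circle(o,tuple(int(k) for k in (a-[310,90])*5),3,(255,0,0),-1)
cv2.imwrite(f'pics/{sys.argv[1]}.png',o[:,:,::-1])
E
python3 jar.py j1
```

```text
8.425 [ 555.6 -223.   103.3] 29.20777980440792 [ 0.15  0.44 -1.51] [[-0.002, 0.002, 1.0], [0.001, 1.0, -0.002], [-1.0, 0.001, -0.002]]
```

View pics/j1.png

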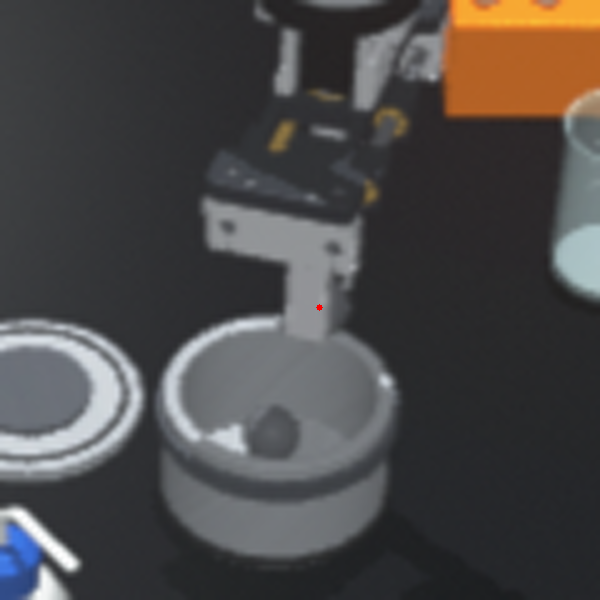

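>>> apply_moves(plan=[0,0,0,0.025,0,0,20,0,0,0,0.025,0,0,20,0,0,0,0.015,0,0,20,0,0,0,0.007,0,0,20,0,0,0,0,0,0,20])

```text
clock: 9.1
eef_pos: [556.5, -221.6, 32.8]
eef_rot: [2.742, 1.571, 2.742]
wrist_force: [0.6, -0.1, -1.9]
finger_gap: 29.0
```

```bash
python3 jar.py j2
```

```text
9.1 [ 556.5 -221.6   32.8] 29.03212428437293 [ 0.57 -0.08 -1.9 ] [[-0.0, -0.0, 1.0], [0.0, 1.0, 0.0], [-1.0, 0.0, -0.0]]
```

View pics/j2.png

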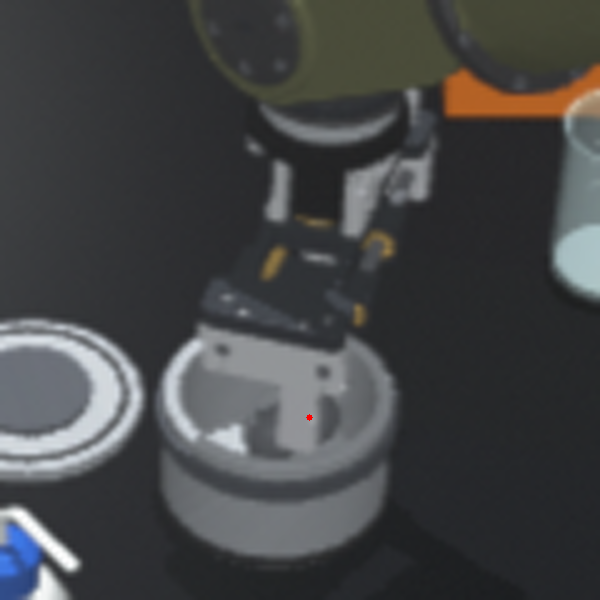

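>>> apply_moves(plan=[0,0,0,0.006,0,0,20,0,0,0,0,0,0,40,0,0,0,0,0,0,40,0,0,0,0,0,0,40,0,0,0,0,0,0,40])

```text
clock: 9.78
eef_pos: [556.5, -221.8, 26.9]
eef_rot: [-0.447, 1.571, -0.446]
wrist_force: [0.3, -0.2, 0.1]
finger_gap: 37.6
```

>>> apply_moves(plan=[0,0,0,-0.02,0,0,40,0,0,0,-0.03,0,0,40,0,0,0,-0.03,0.03,0,40,0,0,0,0,0.05,0,40,0,0,0,0,0.06,0,40])

```text
clock: 10.4
eef_pos: [556.4, -80.8, 107.2]
eef_rot: [-0.223, 1.57, -0.224]
wrist_force: [0.1, 0.1, -0.3]
finger_gap: 37.7
```

```bash
python3 jar.py j3
```

```text
10.4 [556.4 -80.8 107.2] 37.73907128751401 [ 0.1   0.08 -0.25] [[0.001, 0.001, 1.0], [-0.0, 1.0, -0.001], [-1.0, -0.0, 0.001]]
```

View pics/j3.png

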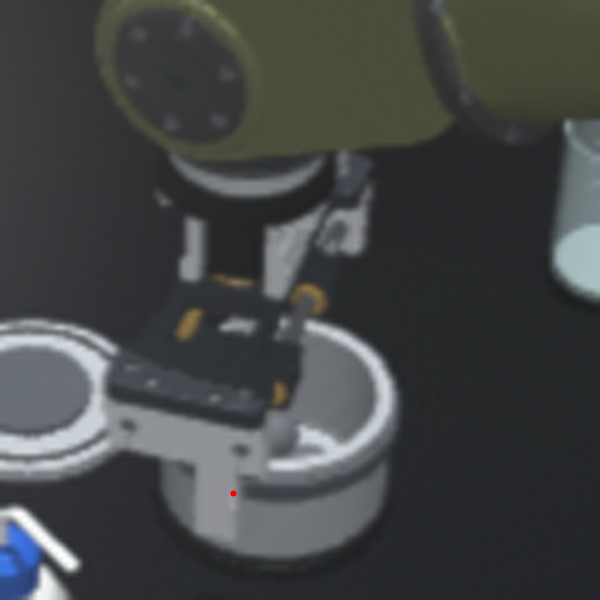

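The gripper is out of the jar, and a ball shows inside at (285,435). Next is pocket 1 at (551.7, 193.5).

>>> apply_moves(plan=[0,0,0,0,0.06,-0.0045,42,0,0,0,0,0.06,0,42,0,0,0,0,0.06,0,42,0,0,0,0,0.055,0,42,0,0,0,0,0.039,0,42])

```text
clock: 11.08
eef_pos: [551.5, 194.5, 106.9]
eef_rot: [0.47, 1.571, 0.471]
wrist_force: [1.2, -0.1, -0.3]
finger_gap: 39.7
```

>>> apply_moves(plan=[0,0,0,0.03,0,0,42,0,0,0,0.03,0,0,42,0,0,0,0,0,0,42])

```text
clock: 11.45
eef_pos: [550.7, 191.9, 45.0]
eef_rot: [-2.861, 1.567, -2.861]
wrist_force: [-0.8, 0.4, 0.5]
finger_gap: 39.4
```

```bash
python3 zoom.py z6;python3 jar.py j4;python3 look.py t4
```

```text
11.5 [551.68 192.11  46.76] 39.77731921105101 [-0.02 -0.69  0.83]
11.5 [551.7 192.1  46.8] 39.77731921105101 [-0.02 -0.69  0.83] [[-0.001, -0.0, 1.0], [-0.0, 1.0, 0.0], [-1.0, -0.0, -0.001]]
11.55 [552.31 192.21  47.76] 39.44129044959142 [ 0.28 -0.07  0.11]
[[0.001, -0.0, 1.0], [0.0, 1.0, 0.0], [-1.0, 0.0, 0.001]]
```

View pics/z6.png

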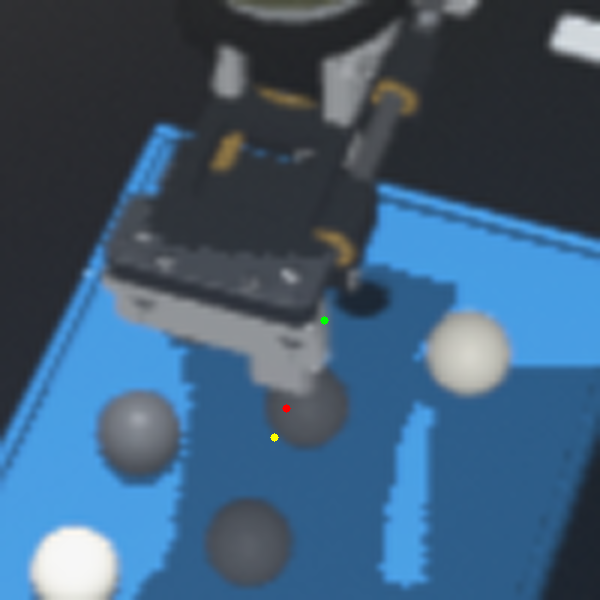

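View pics/t4.png

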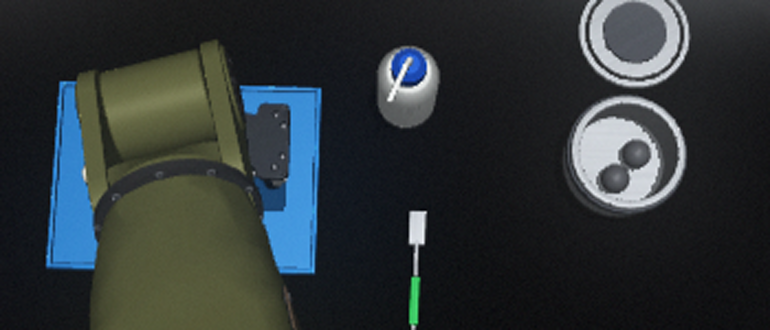

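The jar now holds two balls, at (635,153) and (614,179). I'll descend on ball 1.

>>> apply_moves(plan=[0,0,0,0.03,0.0012,-0.0005,42,0,0,0,0.015,0,0,42,0,0,0,0.008,0,0,42,0,0,0,0,0,0,42])

```text
clock: 12.15
eef_pos: [551.8, 193.5, -5.5]
eef_rot: [0.272, 1.57, 0.272]
wrist_force: [0.4, -0.1, 0.4]
finger_gap: 39.3
```

>>> apply_moves(plan=[0,0,0,0,0,0,20,0,0,0,0,0,0,20,0,0,0,0,0,0,20,0,0,0,-0.01,0,0,20,0,0,0,-0.02,0,0,20])

```text
clock: 12.78
eef_pos: [550.7, 193.1, 23.7]
eef_rot: [-2.754, 1.569, -2.754]
wrist_force: [0.1, -0.6, -0.6]
finger_gap: 28.9
```

>>> apply_moves(plan=[0,0,0,-0.04,0,0,20,0,0,0,-0.04,0,0,20,0,0,0,0,-0.03,0,20,0,0,0,0,-0.05,0,20,0,0,0,0,-0.055,0,20])

```text
clock: 13.4
eef_pos: [551.0, 57.1, 104.3]
eef_rot: [-1.32, 1.571, -1.318]
wrist_force: [1.2, 0.1, -1.4]
finger_gap: 29.0
```

>>> apply_moves(plan=[0,0,0,0,-0.06,0,20,0,0,0,0,-0.06,0,20,0,0,0,0,-0.055,0,20,0,0,0,0,-0.05,0.012,20,0,0,0,0,-0.035,0.014,20])

```text
clock: 14.02
eef_pos: [577.1, -204.0, 104.3]
eef_rot: [-2.262, 1.57, -2.263]
wrist_force: [0.8, 0.3, -1.0]
finger_gap: 29.0
```

>>> apply_moves(plan=[0,0,0,0,-0.011,0.01,20,0,0,0,0,0,0,20])

```text
clock: 14.28
eef_pos: [587.2, -213.2, 103.7]
eef_rot: [2.975, 1.57, 2.974]
wrist_force: [0.2, -0.3, -0.4]
finger_gap: 29.2
```

>>> apply_moves(plan=[0,0,0,0.025,-0.002,0,20,0,0,0,0.025,0,0,20,0,0,0,0.015,0,0,20,0,0,0,0.009,0,0,20,0,0,0,0,0,0,20])

```text
clock: 14.9
eef_pos: [587.4, -214.4, 29.7]
eef_rot: [2.789, 1.571, 2.789]
wrist_force: [0.2, -0.0, -1.4]
finger_gap: 29.3
```

```bash
python3 jar.py j5
```

```text
14.9 [ 587.4 -214.4   29.7] 29.306896192503125 [ 0.18 -0.   -1.37] [[-0.0, -0.0, 1.0], [0.0, 1.0, 0.0], [-1.0, 0.0, -0.0]]
```

View pics/j5.png

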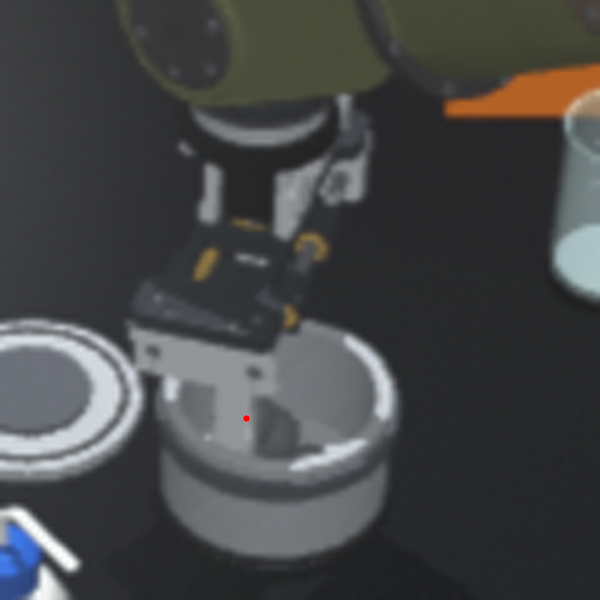

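The held ball is inside the mouth and nothing is in contact. I'll release it.

>>> apply_moves(plan=[0,0,0,0,0,0,37,0,0,0,0,0,0,37,0,0,0,0,0,0,37,0,0,0,-0.015,0,0,37,0,0,0,-0.03,0,0,37])

```text
clock: 15.58
eef_pos: [587.0, -214.4, 75.3]
eef_rot: [2.727, 1.569, 2.727]
wrist_force: [0.2, 0.4, 0.0]
finger_gap: 35.0
```

>>> apply_moves(plan=[0,0,0,-0.035,0,-0.015,37,0,0,0,0,0.04,-0.02,37,0,0,0,0,0.05,0,40,0,0,0,0,0.06,0,40,0,0,0,0,0.06,0,42])

```text
clock: 16.2
eef_pos: [552.4, -3.0, 111.1]
eef_rot: [-0.061, 1.569, -0.061]
wrist_force: [1.5, -0.6, 0.0]
finger_gap: 39.3
```

```bash
python3 look.py t5
```

```text
16.2 [552.44  -2.96 111.13] 39.29766996046018 [ 1.51 -0.59  0.02]
[[0.002, 0.0, 1.0], [-0.0, 1.0, -0.0], [-1.0, -0.0, 0.002]]
```

View pics/t5.png

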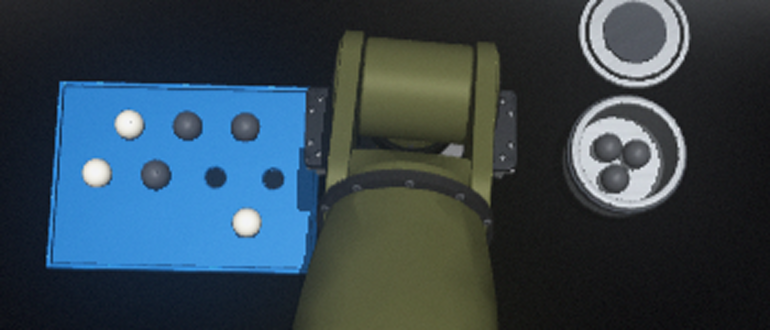

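The jar has three balls. Pockets 0 and 1 are empty and the loose ball has not been touched. I'll fetch the last one from pocket 2.

>>> apply_moves(plan=[0,0,0,0,0.06,0,42,0,0,0,0,0.06,0,42,0,0,0,0,0.06,0,42,0,0,0,0.01,0.05,0,42,0,0,0,0.025,0.026,0,42])

```text
clock: 16.92
eef_pos: [553.1, 253.6, 76.3]
eef_rot: [0.369, 1.567, 0.371]
wrist_force: [-0.2, -0.3, -0.1]
finger_gap: 39.3
```

>>> apply_moves(plan=[0,0,0,0.025,0,0,42,0,0,0,0.01,0,0,42,0,0,0,0,0,0,42])

```text
clock: 17.3
eef_pos: [552.6, 250.8, 40.1]
eef_rot: [-2.506, 1.571, -2.507]
wrist_force: [-0.9, 0.1, 0.0]
finger_gap: 39.4
```

```bash
python3 zoom.py z7
```

```text
17.35 [552.95 250.99  40.79] 39.33296852373974 [ 0.27 -0.99  0.42]
```

View pics/z7.png

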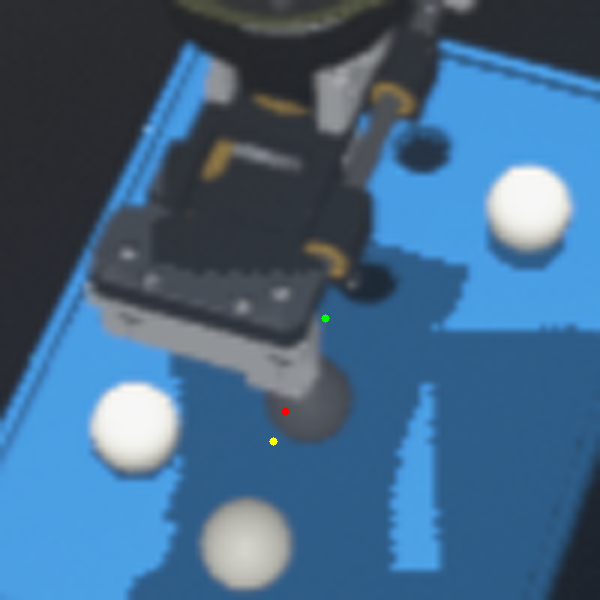

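>>> apply_moves(plan=[0,0,0,0.02,0.0023,-0.0008,42,0,0,0,0.015,0,0,42,0,0,0,0.011,0,0,42,0,0,0,0,0,0,42])

```text
clock: 17.85
eef_pos: [551.7, 253.6, -5.9]
eef_rot: [-0.613, 1.571, -0.613]
wrist_force: [-3.4, -1.2, 9.7]
finger_gap: 39.8
```

>>> apply_moves(plan=[0,0,0,0,0,0,20,0,0,0,0,0,0,20,0,0,0,0,0,0,20,0,0,0,-0.01,0,0,20,0,0,0,-0.02,0,0,20])

```text
clock: 18.48
eef_pos: [551.0, 253.5, 23.8]
eef_rot: [-2.778, 1.569, -2.778]
wrist_force: [-0.0, -0.5, -1.0]
finger_gap: 28.9
```

>>> apply_moves(plan=[0,0,0,-0.04,0,0,20,0,0,0,-0.042,0,0,20,0,0,0,0,-0.04,0,20,0,0,0,0,-0.055,0,20,0,0,0,0,-0.06,0,20])

```text
clock: 19.1
eef_pos: [551.5, 97.4, 107.0]
eef_rot: [0.098, 1.57, 0.1]
wrist_force: [0.4, -0.4, -0.7]
finger_gap: 29.0
```

>>> apply_moves(plan=[0,0,0,0,-0.06,0,20,0,0,0,0,-0.06,0,20,0,0,0,0,-0.06,0,20,0,0,0,0,-0.055,0,20,0,0,0,0,-0.045,0.01,20])

```text
clock: 19.73
eef_pos: [561.4, -183.6, 107.2]
eef_rot: [-0.39, 1.57, -0.391]
wrist_force: [0.4, 0.1, -2.0]
finger_gap: 29.1
```

>>> apply_moves(plan=[0,0,0,0,-0.03,0.02,20,0,0,0,0,-0.012,0.014,20,0,0,0,0,0,0,20])

```text
clock: 20.1
eef_pos: [595.8, -223.9, 106.3]
eef_rot: [-0.421, 1.57, -0.422]
wrist_force: [-0.4, 0.4, -1.6]
finger_gap: 29.3
```

>>> apply_moves(plan=[0,0,0,0.025,-0.003,0,20,0,0,0,0.025,0,0,20,0,0,0,0.015,0,0,20,0,0,0,0.008,0,0,20,0,0,0,0,0,0,20])

```text
clock: 20.72
eef_pos: [595.6, -226.1, 33.0]
eef_rot: [-2.576, 1.571, -2.576]
wrist_force: [0.4, 0.2, -1.7]
finger_gap: 28.9
```

```bash
python3 jar.py j6
```

```text
20.725 [ 595.6 -226.1   33. ] 28.861867484218283 [ 0.44  0.19 -1.67] [[-0.0, -0.0, 1.0], [-0.0, 1.0, 0.0], [-1.0, -0.0, -0.0]]
```

View pics/j6.png

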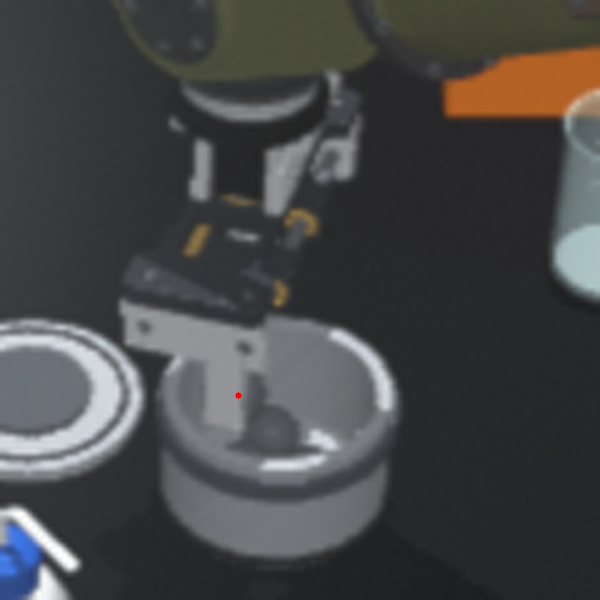

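>>> apply_moves(plan=[0,0,0,0.004,0,0,20,0,0,0,0,0,0,36,0,0,0,0,0,0,36,0,0,0,0,0,0,36,0,0,0,-0.015,0,0,36])

```text
clock: 21.4
eef_pos: [595.1, -226.1, 43.4]
eef_rot: [2.721, 1.569, 2.722]
wrist_force: [-0.2, -0.2, 0.2]
finger_gap: 34.0
```

>>> apply_moves(plan=[0,0,0,-0.03,0,0,36,0,0,0,-0.035,0,-0.02,36,0,0,0,0,0.04,-0.03,40,0,0,0,0,0.06,0,40,0,0,0,0,0.06,0,40])

```text
clock: 22.02
eef_pos: [545.5, -65.0, 110.3]
eef_rot: [-0.155, 1.569, -0.156]
wrist_force: [1.4, 0.4, -0.1]
finger_gap: 38.0
```

```bash
python3 look.py t6; python3 - <<'E'
from h import *
c=cams.camera('top');cv2.imwrite('pics/t6j.png',cv2.resize(c['image'][200:280,375:455],(480,480))[:,:,::-1])
E
```

```text
22.025 [545.52 -64.97 110.29] 38.01832635563801 [ 1.37  0.39 -0.08]
[[0.002, 0.001, 1.0], [-0.0, 1.0, -0.001], [-1.0, -0.0, 0.002]]
```

View pics/t6.png

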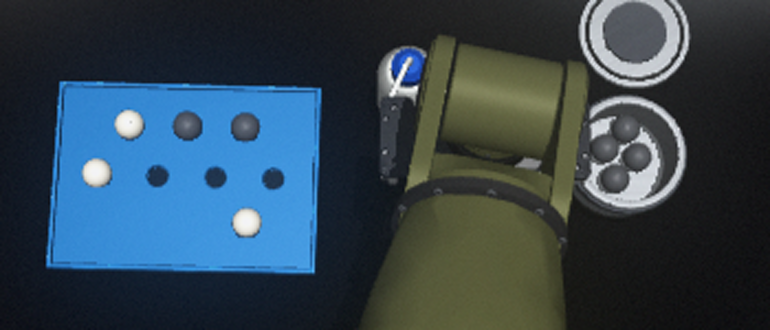

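View pics/t6j.png

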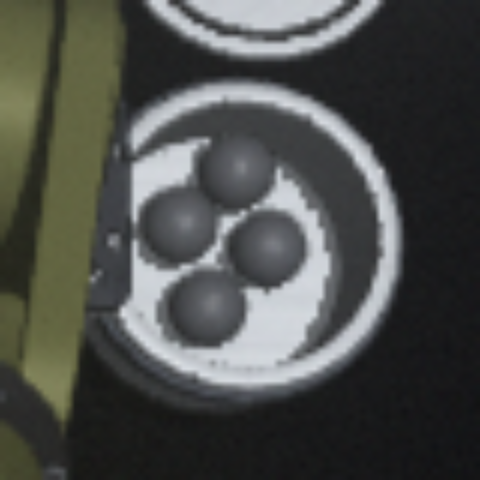

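All four steel balls are on the jar floor. Next is the nudge: from loose (503,157.5) to pocket 0 (551,133.7), with the jaws along that line so the trailing finger pushes and the leading one acts as a stop.

```bash
python3 - <<'E'
from h import *
print(readout.read_state()['joints'].round(3))
c=cams.camera('top');im=c['image'].astype(int)
m=(im.min(2)>140)[255:290,225:262];v,u=np.nonzero(m);print(len(u),px2w(c,u.mean()+225,v.mean()+255,29))
m=(im.max(2)<75)[238:262,190:265].astype(np.uint8)
N,l,st,ce=cv2.connectedComponentsWithStats(m)
for i in range(1,N):
  if st[i,4]>20: print(st[i,4],px2w(c,ce[i][0]+190,ce[i][1]+238,14))
E
```

```text
[-0.184  0.371  1.609  0.     1.16  -1.758]
124 [502.86845787 158.65355979  29.        ]
```

>>> apply_moves(plan=[0,0,0,0,0.055,-0.01,42,0,0,0,0,0.055,-0.011,42,0,0,0,0,0.056,-0.011,42,0,0,0,0,0.056,-0.01,42,0.18,0,0,0,0,0,42])

```text
clock: 22.85
eef_pos: [503.5, 157.6, 109.3]
eef_rot: [0.656, 1.57, 0.475]
wrist_force: [-0.4, -0.3, 0.7]
finger_gap: 39.5
```

>>> apply_moves(plan=[0.185,0,0,0,0,0,42,0.185,0,0,0,0,0,42,0.185,0,0,0,0,0,42,0.185,0,0,0,0,0,42,0.185,0,0,0,0,0,42])

```text
clock: 23.48
eef_pos: [504.4, 154.4, 109.2]
eef_rot: [1.098, 1.57, -0.015]
wrist_force: [-0.5, 0.8, 0.5]
finger_gap: 39.4
```

>>> apply_moves(plan=[0.185,0,0,0,0,0,42,0.185,0,0,0,0,0,42,0.185,0,0,0,0,0,42,0.185,0,0,0,0,0,42,0.185,0,0,0,0,0,42])

```text
clock: 24.1
eef_pos: [504.4, 154.4, 109.2]
eef_rot: [1.978, 1.57, -0.06]
wrist_force: [0.1, 0.2, -0.1]
finger_gap: 39.4
```

```bash
python3 look.py t7 s
```

```text
24.1 [504.36 154.35 109.23] 39.38744650629829 [ 0.12  0.15 -0.15]
[[0.001, 0.893, -0.45], [-0.0, -0.45, -0.893], [-1.0, 0.001, -0.0]]
```

View pics/t7.png

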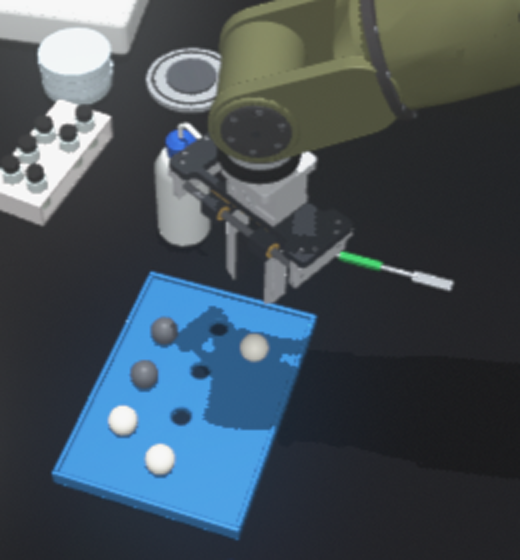

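>>> apply_moves(plan=[0,0,0,0.025,-0.0024,-0.002,42,0,0,0,0.02,0,0,42,0,0,0,0.01,0,0,42,0,0,0,0,0,0,42])

```text
clock: 24.7
eef_pos: [502.4, 158.1, 53.6]
eef_rot: [-0.821, 1.57, -2.849]
wrist_force: [0.3, 1.2, -0.5]
finger_gap: 39.5
```

```bash
python3 zoom.py z8
```

```text
24.75 [502.66 158.3   54.21] 39.24247961469111 [-0.28  0.33  0.23]
```

View pics/z8.png

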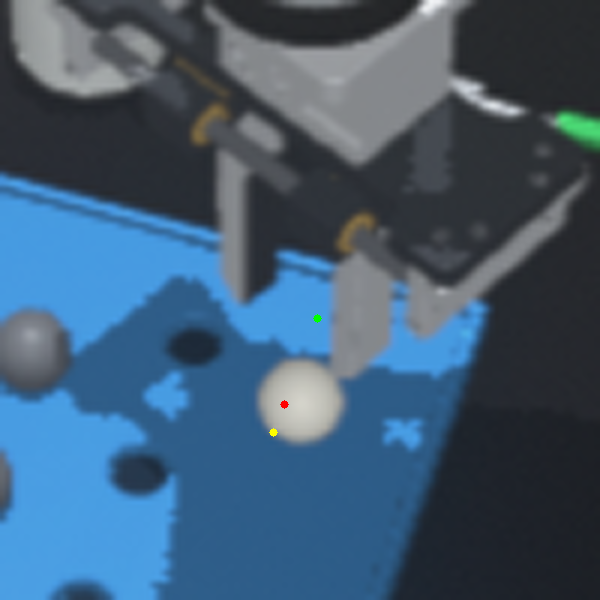

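The two fingers straddle the white ball, with tips at (240,300) and (355,375) and the ball at (300,400). I'll lower the cage.

>>> apply_moves(plan=[0,0,0,0.02,0,0,42,0,0,0,0.015,-0.0005,0.001,42,0,0,0,0,0,0,42])

```text
clock: 25.12
eef_pos: [501.0, 157.7, 18.2]
eef_rot: [-0.877, 1.569, -2.906]
wrist_force: [-0.3, 0.5, 0.4]
finger_gap: 39.3
```

```bash
python3 zoom.py z9
```

```text
25.175 [501.43 157.81  18.9 ] 39.297595470737086 [-0.55 -0.13  0.53]
```

View pics/z9.png

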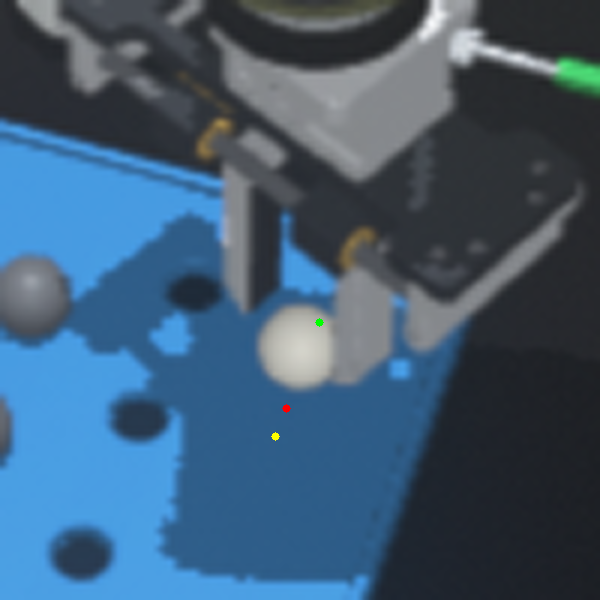

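>>> apply_moves(plan=[0,0,0,0.008,-0.0005,0,42,0,0,0,0.007,0,0,42,0,0,0,0.005,0,0,42,0,0,0,0,0,0,42])

```text
clock: 25.68
eef_pos: [500.7, 158.0, -1.7]
eef_rot: [-0.876, 1.57, -2.906]
wrist_force: [-0.4, 0.4, 0.5]
finger_gap: 39.7
```

```bash
python3 zoom.py z10
```

```text
25.725 [500.92 158.08  -1.36] 39.600524274925974 [-0.07 -0.15 -0.31]
```

View pics/z10.png

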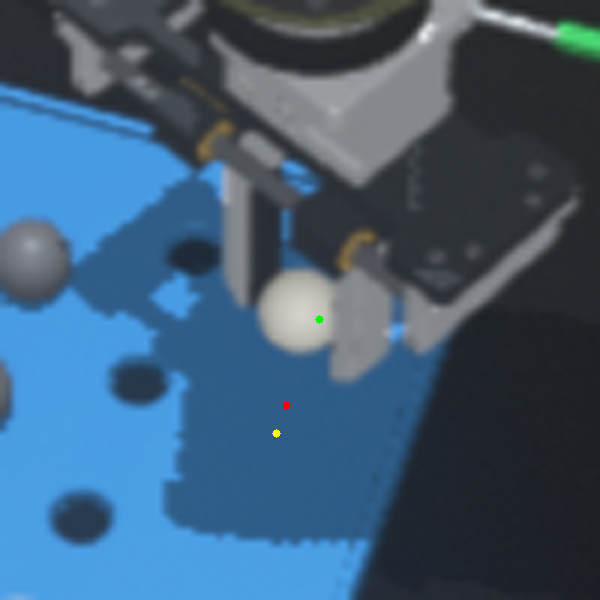

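The ball is caged between the fingers at (300,310) with no contact force. I'll nudge it toward pocket 0.

>>> apply_moves(plan=[0,0,0,0,0.003,0,42,0,0,0,0,0.004,0,42,0,0,0,0,0.005,0,42,0,0,0,0,0.005,0,42,0,0,0,0,0.005,0,42])

```text
clock: 26.35
eef_pos: [521.0, 148.2, -1.3]
eef_rot: [2.584, 1.571, 0.554]
wrist_force: [-0.6, -0.8, 0.1]
finger_gap: 39.3
```

>>> apply_moves(plan=[0,0,0,0,0.005,0,42,0,0,0,0,0.005,0,42,0,0,0,0,0.003,0,42,0,0,0,0,0,0,42])

```text
clock: 26.85
eef_pos: [532.4, 142.5, -1.3]
eef_rot: [-0.499, 1.571, -2.528]
wrist_force: [0.2, -0.3, -0.3]
finger_gap: 39.4
```

```bash
python3 zoom.py z11
```

```text
26.9 [532.28 142.56  -1.3 ] 39.54493407914409 [ 0.13  0.33 -0.35]
```

View pics/z11.png

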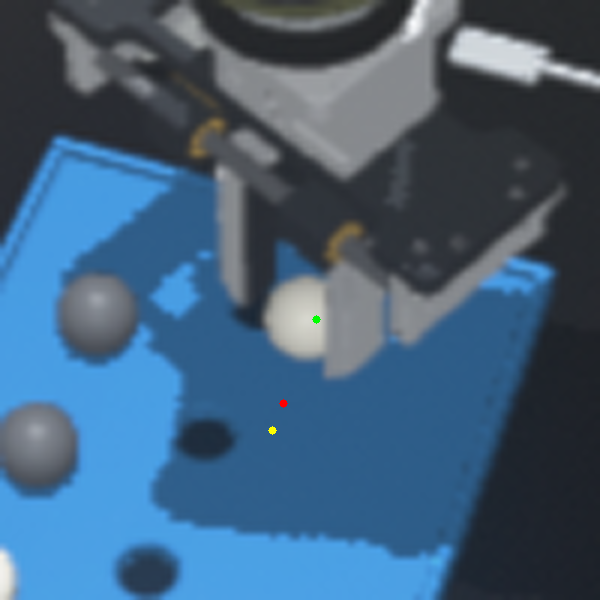

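The ball is rolling with the trailing finger at (308,318), and the pocket lies ahead at about (255,310). I'll continue slowly.

>>> apply_moves(plan=[0,0,0,0,0.004,0,42,0,0,0,0,0.004,0,42,0,0,0,0,0.004,0,42,0,0,0,0,0.004,0,42,0,0,0,0,0.003,0,42])

```text
clock: 27.52
eef_pos: [549.6, 134.0, -1.3]
eef_rot: [2.178, 1.571, 0.148]
wrist_force: [0.6, -0.1, 0.4]
finger_gap: 39.4
```

>>> apply_moves(plan=[0,0,0,0,0.002,0,42,0,0,0,0,0.002,0,42,0,0,0,0,0.001,0,42,0,0,0,0,0,0,42])

```text
clock: 28.02
eef_pos: [553.9, 131.9, -1.3]
eef_rot: [3.029, 1.571, 0.999]
wrist_force: [-0.5, 0.2, -0.3]
finger_gap: 39.1
```

```bash
python3 zoom.py z12
```

```text
28.075 [553.81 131.97  -1.26] 39.58727129247586 [ 0.11  0.54 -0.38]
```

View pics/z12.png

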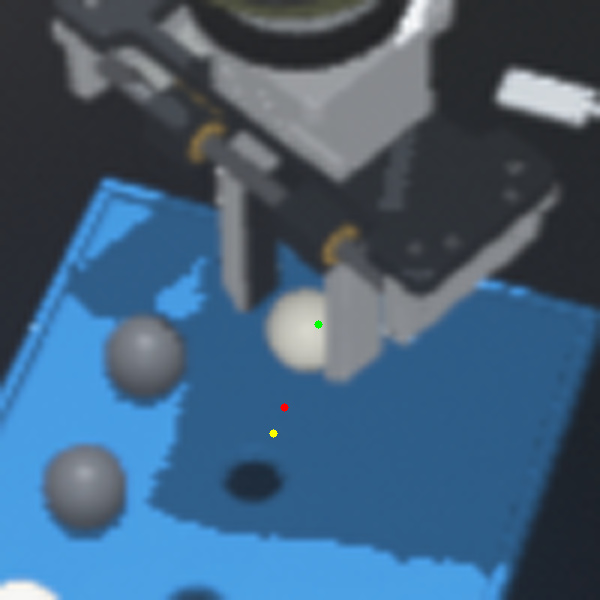

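The ball has dropped about 12 px relative to the fingers, which suggests it is seated. I'll open a little so nothing drags on it, lift and check.

>>> apply_moves(plan=[0,0,0,0,-0.002,0,48,0,0,0,0,0,0,48,0,0,0,-0.01,0,0,48,0,0,0,-0.03,0,0,48,0,0,0,-0.04,0,0,48])

```text
clock: 28.7
eef_pos: [551.7, 132.8, 79.7]
eef_rot: [-0.953, 1.57, -2.983]
wrist_force: [0.4, 0.1, -0.5]
finger_gap: 45.0
```

>>> apply_moves(plan=[0,0,0,-0.04,0,0,48,0,0,0,-0.03,-0.05,0,48,0,0,0,0,-0.06,0.02,48,0,0,0,0,-0.06,0,48,0,0,0,0,-0.05,0,48])

```text
clock: 29.32
eef_pos: [344.9, 212.7, 149.6]
eef_rot: [2.566, 1.569, 0.536]
wrist_force: [0.5, 0.0, 0.7]
finger_gap: 45.1
```

```bash
python3 - <<'E'
from h import *
np.set_printoptions(precision=1,suppress=True)
for n in('top','side'):
    c=cams.camera(n);im=c['image'];cv2.imwrite(f'pics/e{n}.png',im[:,:,::-1])
    for P in([551.1,133.7],[603.5,163.2],[603.7,223.2],[604.4,283.1],[552.7,313.7]):
        u,v=[int(round(k)) for k in w2px(c,P+[24])]
        w=im[v-9:v+10,u-9:u+10].astype(int)
        m=((w[...,2]-w[...,0])<40)&(w.max(2)>50)
        vv,uu=np.nonzero(m); print(n,P,m.sum(),px2w(c,u-9+uu.mean(),v-9+vv.mean(),24)[:2])
s=readout.read_state();print(s['clock'],s['eef_pos'],s['qd'].round(3))
E
```

```text
top [551.1, 133.7] 130 [550.3 134.4]
top [603.5, 163.2] 121 [602.6 163.8]
top [603.7, 223.2] 120 [603.4 224.1]
top [604.4, 283.1] 130 [603.8 284. ]
top [552.7, 313.7] 136 [552.2 314.4]
side [551.1, 133.7] 145 [551.9 133. ]
side [603.5, 163.2] 127 [604.3 162.7]
side [603.7, 223.2] 135 [604.4 222.7]
side [604.4, 283.1] 165 [605.1 282.7]
side [552.7, 313.7] 172 [553.4 312.9]
29.425 [343.9 213.5 149.7] [-0.1  0.1 -0.1 -0.  -0.  -0.1]
```

View pics/eside.png

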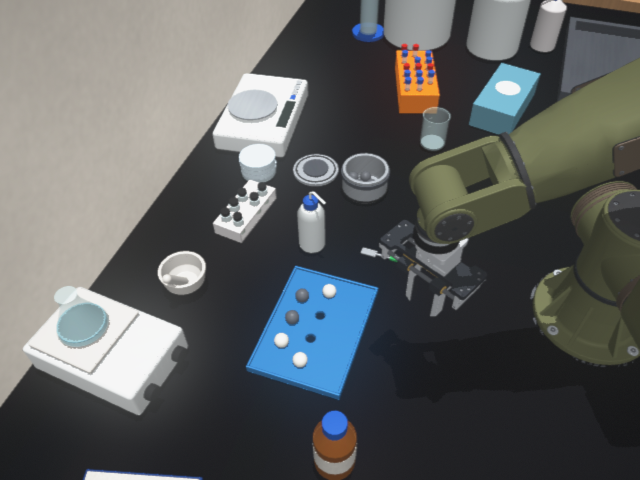

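View pics/etop.png

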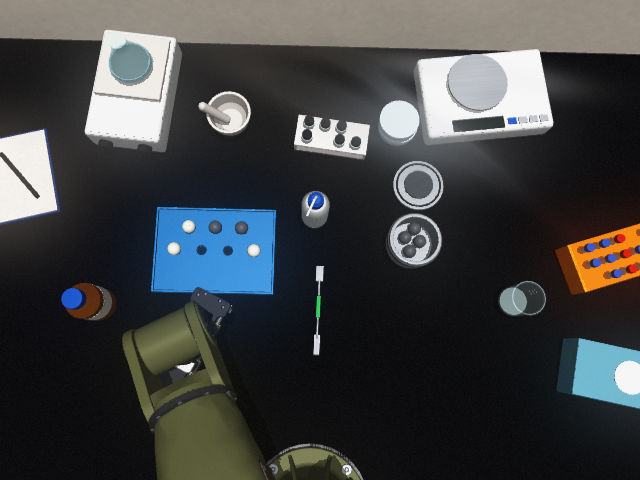

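The white ball is seated at (253,250) top and (329,291) side, within 1 mm of pocket 0. The jar holds four steel balls, every tray ball is in a pocket, and the other items are where they were. I'll let the arm come to rest and hand in.

>>> apply_moves(plan=[0,0,0,0,0,0,48,0,0,0,0,0,0,48,0,0,0,0,0,0,48])

```text
clock: 29.8
eef_pos: [347.3, 211.9, 148.6]
eef_rot: [-0.506, 1.57, -2.537]
wrist_force: [0.3, -0.0, 0.7]
finger_gap: 45.5
```

```bash
python3 -c "
from cell import ticket
print(ticket.sign_off())"
```

```text
the job is handed in; nothing more can be done
None
```

The job is done and handed in at about 30 s of the 72 s allowed. I took steel balls from pockets 0, 1 and 2 and let each go inside the jar's mouth, with its centre about 56–59 mm above the bench against a 70 mm rim. Then I rolled the loose white ball along the deck into the emptied pocket 0 without gripping or lifting it.

**Last checks:**
- **Jar:** the top picture shows four steel balls lying on its floor.
- **White ball:** it sits within about 1 mm of pocket 0 in both cameras.
- **Other tray balls:** the other four (two steel, two white) are still in their pockets.
- **Rest of the scene:** there is no ball on the bench, and the lid, bottles, beaker and spatula look unmoved.

**What disagreed or went wrong:**
- **Tip height:** the fingertips sat about 20 mm higher than the reported TCP. My first grasp therefore closed above the ball without moving it. I found the true height by stepping down and used it from then on.
- **Tray contact:** on the third grasp the fingertips touched the tray deck with about 10 N, well under the 40 N limit.

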